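# Set out the shoe-care kit round the jar

## Task

Set out the shoe-care kit round the glass jar, on the three spare tiles beside it, left and right being those of the robot looking ahead: stand the aluminium bottle on the tile to the left of the jar, the big black polish tin on the tile to its right, with the small yellow tin on top of the big one, and the boot brush, bristles down, on the tile behind the jar (the far side from the robot), lying crosswise so that its length runs left to right along the tile's edge. Centre each thing carefully on its tile or tin, right way up, and leave the jar standing where it is.

Things in the scene. Friction and masses are not known exactly. Their poses are not given: they have to be found in the camera images.
- jar: Closed glass jar with a hinged green-glass lid, orange seal, wire clip and brass eyelets inside; 80 mm across, about 104 mm tall, 0.6 kg, standing loose and to be left in place. Origin: centre of its underside. Its x axis points away from the robot (behind), its y axis to the robot's left, both turned by up to 9 degrees either way about the vertical; z up.
- tile_terracotta_top (a point): Square terracotta (red-brown) floor-tile offcut, 100 x 100 mm and 6 mm thick, fixed flat on the crate top. The point is the centre of its upper face (6 mm above the work surface). One of three tiles; which of them lies left of, right of or behind the jar differs from start to start. Its centre is about 125 to 150 mm from the jar's axis. Its x and y axes run along its edges; all three tiles are turned like the jar.
- tile_white_top (a point): Square white glazed floor-tile offcut, 100 x 100 mm and 6 mm thick, fixed flat on the crate top. The point is the centre of its upper face (6 mm above the work surface). One of three tiles; which of them lies left of, right of or behind the jar differs from start to start. Its centre is about 125 to 150 mm from the jar's axis. Its x and y axes run along its edges; all three tiles are turned like the jar.
- tile_blue_top (a point): Square blue glazed floor-tile offcut, 100 x 100 mm and 6 mm thick, fixed flat on the crate top. The point is the centre of its upper face (6 mm above the work surface). One of three tiles; which of them lies left of, right of or behind the jar differs from start to start. Its centre is about 125 to 150 mm from the jar's axis. Its x and y axes run along its edges; all three tiles are turned like the jar.
- bottle_center (a point): Small closed aluminium bottle with a black cap, 54 mm across over its lower 80 mm, then a shoulder and a cap 32 mm across, 104 mm tall in all, about 0.2 kg, standing upright. Best gripped by the upper part of its straight wall, 60 to 75 mm above its foot, so that the gripper's body stays clear of the cap. The point is on its axis half-way up, 52 mm above its foot; z up.
- brush_center (a point): Wooden boot brush lying bristles down, 124 mm long (along its x axis), 45 mm wide (y axis), 50 mm high, about 0.16 kg. The wooden back is the upper 22 mm (28 to 50 mm above the underside); the stiff black bristle block below it is 112 x 37 mm and acts as rigid. The point is its centre, 25 mm above its underside; z up.
- big_tin_center (a point): Big flat polish tin with a black lid, thin brass line round it, 64 mm across and 28 mm high, flat top and bottom, about 0.12 kg. The point is its centre, 14 mm above its underside; z up.
- small_tin_center (a point): Small flat polish tin with a yellow lid and brass base, 48 mm across and 22 mm high, about 0.06 kg. The point is its centre, 11 mm above its underside; z up.
Things that resemble listed ones, but are neither listed nor needed, are in the scene too. Several things look just like the part that bears brush_center: the one meant starts nearest to the robot's base.

How it is judged:
By the outcome, as a careful person would: the job done as asked, in the order asked, and still so for the second after the job is handed in, with the robot touching nothing.
It also fails if it takes over 106 s, if anything falls off the work surface, if the arm or the gripper's body presses on something with over 40 N, if the wrist force passes 120 N, or if a joint passes its speed limit or range.

## Robot

A 6-joint arm with a two-finger parallel gripper is mounted at the origin on the work surface. World frame = base frame: x ahead of the robot, y to its left, z up, the work surface at z = 0. Lengths are in m, angles in rad, forces in N, time in s.
With the tool pointing down it reaches from about 0.3 to 0.95 m from the base axis. Payload 3.1 kg.
Tool frame: the origin (TCP) lies on the centre line of the jaws, within the pads' length; the fingertips stand tip_extent ahead of it and the grasp point (between the pads) lies 11 mm behind it (tip_extent is the distance from the TCP to the fingertips, in m); z points along the fingers, y is the line along which they close (so a half turn about z gives the same grasp; the last joint's range is limited). The gripper opens to 85 mm and grips with 20 to 120 N. Pads are 22 mm wide; open, the fingers measure 114 mm over their backs; the gripper's body (76 mm by 85 mm) begins 54 mm behind the grasp point. The pads swing forward as they close: fully open they stand 13 mm farther back than shut.
Start: joints at [-1.407, 0.308, 1.634, -0, 1.2, -0.07], TCP at [0.145, -0.608, 0.239] pointing down, gripper open.
Joint ranges: [-3.06, 3.06], [-0.79, 1.96], [0.05, 2.63], [-1.19, 4.34], [0.05, 2.64], [-2.94, 2.94]. Speed limits (rad/s): [2.79, 2.79, 3.14, 3.14, 3.14, 3.14].

## Interface

Orientations are given as [roll, pitch, yaw] about the fixed x, y, z axes, in that order (R = Rz(yaw) Ry(pitch) Rx(roll)).
In Python, from workcell import * gives the robot as it stands.
- The arm moves only by the shell command python3 -m jog 'ROWS' [OPENING] [FORCE]. ROWS is JSON, a list of rows, each an object with "linear": the shift along the tool's x, y, z in m, a list of three; "roll": the turn about the tool's z in degrees. In form: [{"linear": [tx, ty, tz], "roll": roll}, ...]. A call has 1 to 10 rows; each row is the pose to reach, as a shift and turn from the pose commanded when the call began, along the tool's axes at that moment; what a row does not reach only later rows make up. A row lasts 1/8 s, in which the tool goes at most 62.5 mm and 10.7 degrees, less where a joint would pass 70% of its speed; a pose out of reach is approached as far as the arm can. A call with a gripper value outside its range is refused whole. OPENING is the opening, from 0 (shut) to 1 (fully open), set as the call begins (- or left out, the last holds). The fingers move at their own pace and stop on an object; FORCE is the grip in N (left out, the last holds). Time passes only in rows, so rows that repeat a pose let the fingers close. It gives the time, the measured TCP pose, the force, the opening and the grip force at its end, in the units of the state.
- get_obs(): the state, without advancing time (a new reading comes with each control period).
- camera(name): name is "scene" or "top" or "wrist"; returns (picture, depth): 384x512x3 uint8, red, green, blue; 384x512 float32, m along the optical axis (not along the pixel's ray), 0 where there is no reading.
- get_calibration(name): a dict with "mtx" (3x3 intrinsics, pixels), "xyz" and "rotation" of the camera in the world; the wrist camera has in their place "tool_from_camera" (4x4, takes a point from camera to tool coordinates, whose origin is the TCP and whose axes are the flange's). Camera axes: x right, y up, looking along -z (the intrinsics and any distortion apply to the point x, -y, -z); pixel columns grow to the right and rows downward; lengths in m; the calibration is good to about 2 mm. A picture is of the moment at which its call begins: read the wrist's pose just before it. get_calibration takes no time and is no camera call.
- job_done(): hands the job in; it is judged then, once.
The state is a dict: "clock": time; "joints": joint angles; "joint_velocities": joint speeds; "joint_torque": joint torques, N m; "position": TCP position; "orientation": TCP orientation; "wrist_force": force on the tool from outside, world axes, zero at the start; "torque": the same for the moment, N m; "gripper_width": finger opening in m; "grip_force": force on a finger pad.
Only numpy, scipy, OpenCV 4.12 (cv2) and the standard library are available. Lean on these libraries where they do the work, as an engineer would, in place of code of your own. Each camera call takes 0.05 s, during which the arm holds its last target. There are 200 camera calls.

## Working session

There is one attempt and no reset: what is moved stays moved. The work goes in short steps, Python scripts to look and compute and a shell command to move; the robot and the scene stay as the last step left them, time stands still between calls to the robot, and variables do not carry over. Pictures are saved under pics/ and viewed, at most 14 in all, crops included, and the job is handed in when it is done.

```bash
mkdir -p pics; ls
cat > h.py <<'E'
from workcell import *
import numpy as np, cv2
from scipy.spatial.transform import Rotation as R
def snap(name, f):
    o=get_obs(); im,d=camera(name); np.savez('pics/'+f+'.npz',im=im,d=d,pos=o['position'],ori=o['orientation'])
    cv2.imwrite('pics/'+f+'.png',im[:,:,::-1]); return im,d,cloud(name,d,o)
def cloud(name,d,o):
    c=get_calibration(name); K=np.array(c['mtx'])
    v,u=np.mgrid[:d.shape[0],:d.shape[1]]
    p=np.stack([(u-K[0,2])/K[0,0]*d,-(v-K[1,2])/K[1,1]*d,-d],-1)
    if 'xyz' in c:
        r=np.array(c['rotation']); r=r if r.shape==(3,3) else R.from_euler('xyz',r).as_matrix()
        P=p@r.T+np.array(c['xyz'])
    else:
        T=np.array(c['tool_from_camera']); q=p@T[:3,:3].T+T[:3,3]
        P=q@R.from_euler('xyz',o['orientation']).as_matrix().T+np.array(o['position'])
    P[d<=0]=np.nan
    return P
E
python3 - <<'E'
from h import *
print(get_obs())
for n in('scene','top'): print(get_calibration(n)); snap(n,n+'0')
print(get_calibration('wrist'))
E
```

```text
pics
{'clock': 0.0, 'joints': array([-1.40669590e+00,  3.08985643e-01,  1.63518659e+00,  4.74470145e-05,
        1.19970263e+00, -6.97166239e-02]), 'joint_velocities': array([-6.51312180e-04, -9.82779257e-04, -7.91130598e-04, -8.15520046e-04,
        1.88357526e-05,  7.89319321e-04]), 'joint_torque': array([ 4.36358987e-04, -4.15247726e+01, -2.76665246e+01, -6.38960978e-05,
        1.01139964e-02,  9.98310128e-06]), 'position': array([ 0.14465323, -0.60720656,  0.2380591 ]), 'orientation': array([-3.13931906e+00, -2.03049647e-04,  2.33799558e-01]), 'wrist_force': array([-0.34534643, -0.57992585,  0.18507731]), 'torque': array([ 2.23135208e-02, -3.37770562e-02,  8.16012868e-05]), 'grip_force': 0.0, 'gripper_width': 0.0853040941937256}
{'mtx': array([[414.71876893,   0.        , 250.09364726],
       [  0.        , 414.71876893, 193.64021677],
       [  0.        ,   0.        ,   1.        ]]), 'xyz': array([1.18828269, 0.31486701, 1.13554778]), 'rotation': array([0.58383488, 0.00873717, 2.05949802])}
{'mtx': array([[350.55332795,   0.        , 258.66895137],
       [  0.        , 350.55332795, 190.28148836],
       [  0.        ,   0.        ,   1.        ]]), 'xyz': array([ 0.40167797, -0.05704466,  1.07350906]), 'rotation': array([ 0.17388583,  0.00374081, -1.57592633])}
{'mtx': array([[342.39854116,   0.        , 258.94704807],
       [  0.        , 342.39854116, 196.37554978],
       [  0.        ,   0.        ,   1.        ]]), 'tool_from_camera': array([[-2.14340722e-03,  9.53714523e-01,  3.00705860e-01,
         7.85735078e-02],
       [ 9.99997151e-01,  2.36017959e-03, -3.57613385e-04,
        -1.78644638e-03],
       [-1.05078091e-03,  3.00704237e-01, -9.53716865e-01,
        -1.34356048e-01],
       [ 0.00000000e+00,  0.00000000e+00,  0.00000000e+00,
         1.00000000e+00]])}
```

View pics/top0.png

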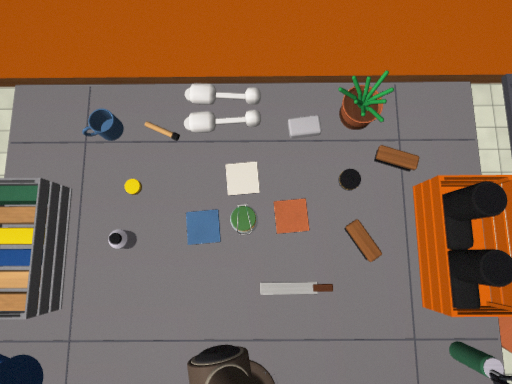

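View pics/scene0.png

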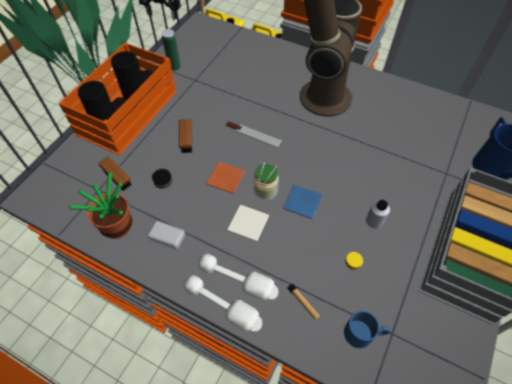

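Top view: jar at (243,219), with the blue tile on its left (203,227), terracotta on its right (291,216) and white behind it (242,178).
- **Bottle:** (118,239). The green bottle at (475,360) is not it.
- **Yellow tin:** (132,186).
- **Black tin:** (350,179). The black cups in the orange crate are not it.
- **Brushes:** (363,240) and (397,158); the small brush at (162,130) is not it. I choose (363,240), the nearest to the base.

```bash
cat > m.py <<'E'
from h import *
z=np.load('pics/top0.npz'); im,d=z['im'],z['d']; P=cloud('top',d,None)
hsv=cv2.cvtColor(im,cv2.COLOR_RGB2HSV)
ok=(np.abs(P[...,0]-.4)<.3)
print('table z',np.nanmedian(P[250:330,100:240,2]))
def seg(n,c,lo,hi,r=40):
    m=np.zeros(d.shape,bool); m[c[1]-r:c[1]+r,c[0]-r:c[0]+r]=1
    m&=(P[...,2]>lo)&(P[...,2]<hi)
    k,l=cv2.connectedComponents(m.astype(np.uint8)); 
    i=l[c[1],c[0]]; 
    if i==0: i=np.bincount(l[l>0]).argmax()
    Q=P[l==i]; b=cv2.minAreaRect(Q[:,:2].astype(np.float32)); print(n,len(Q),'rect',np.round(b[0],4),np.round(b[1],3),round(b[2],1),'mean',Q.mean(0).round(4),'zmax',np.percentile(Q[:,2],95).round(4))
def tile(n,c,f):
    m=f(hsv.astype(int)).astype(np.uint8); k,l=cv2.connectedComponents(m); Q=P[l==l[c[1],c[0]]]
    Q=Q[~np.isnan(Q[:,0])]; b=cv2.minAreaRect(Q[:,:2].astype(np.float32)); print(n,len(Q),np.round(b[0],4),np.round(b[1],3),round(b[2],1),'mean',Q.mean(0).round(4))
tile('blue',(203,227),lambda h:(abs(h[...,0]-106)<12)&(h[...,1]>120))
tile('terra',(291,216),lambda h:((h[...,0]<12))&(h[...,1]>120))
tile('white',(242,178),lambda h:(h[...,2]>170)&(h[...,1]<60))
seg('jar',(243,219),.03,.2,30); seg('jartop',(243,219),.085,.2,30)
seg('bottle',(118,239),.03,.2,25); seg('cap',(116,238),.09,.2,25)
seg('ytin',(132,186),.014,.1,20); seg('btin',(350,179),.018,.1,20)
seg('brush',(363,240),.035,.1,30); seg('brush2',(397,158),.035,.1,30)
E
python3 m.py
python3 - <<'E'
import cv2
a=cv2.imread('pics/top0.png'); cv2.imwrite('pics/crop0.png',cv2.resize(a[140:270,330:430],None,fx=4,fy=4,interpolation=2))
E
```

```text
table z -0.0006118201418012781
blue 856 [0.4799 0.1156] [0.095 0.095] 5.2 mean [0.4793 0.1153 0.0057]
terra 1031 [ 0.5107 -0.1518] [0.098 0.099] 5.3 mean [ 0.5101 -0.1519  0.006 ]
white 988 [ 0.6286 -0.0015] [0.1 0.1] 4.8 mean [ 0.6283 -0.0018  0.0059]
jar 651 rect [ 0.4948 -0.0105] [0.079 0.079] 45.6 mean [ 0.4921 -0.0113  0.0955] zmax 0.1047
jartop 522 rect [ 0.4977 -0.0103] [0.076 0.067] 2.8 mean [ 0.4955 -0.0102  0.1014] zmax 0.1048
bottle 403 rect [0.4404 0.3436] [0.053 0.053] 59.3 mean [0.4394 0.3353 0.0805] zmax 0.1042
cap 122 rect [0.4403 0.3437] [0.03  0.031] 41.3 mean [0.4403 0.3424 0.1019] zmax 0.1059
ytin 197 rect [0.6026 0.3342] [0.046 0.046] 70.2 mean [0.6016 0.3334 0.0215] zmax 0.025
btin 356 rect [ 0.6197 -0.3318] [0.062 0.062] 87.1 mean [ 0.6191 -0.3313  0.0277] zmax 0.0308
brush 694 rect [ 0.434  -0.3575] [0.124 0.046] 33.7 mean [ 0.4332 -0.3557  0.0489] zmax 0.0526
brush2 635 rect [ 0.6821 -0.4732] [0.122 0.046] 72.5 mean [ 0.6803 -0.4715  0.049 ] zmax 0.0532
```

View pics/crop0.png

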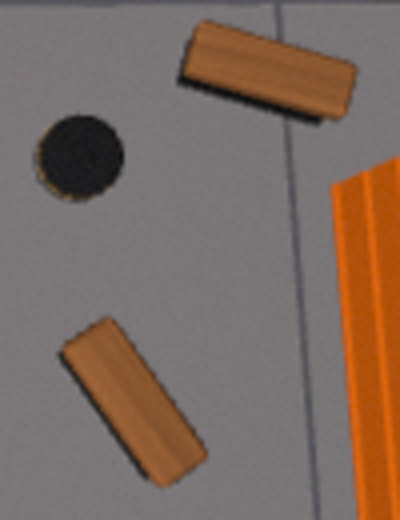

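Crop: the near brush (crop 135,400) lies bristles down with its wooden back up. The black tin (crop 80,158) shows its brass rim. The other brush (crop 270,70) is farther away, so I leave it.

```bash
cat > go.py <<'E'
# go.py x y z yawdeg : shift in the tool frame to reach world TCP pose
import sys
from h import *
o=get_obs(); x,y,z,w=map(float,sys.argv[1:5])
r=R.from_euler('xyz',o['orientation']); cur=o['orientation'][2]
dl=r.inv().apply(np.array([x,y,z])-o['position'])
roll=-((w-np.degrees(cur)+180)%360-180)
print('clock',round(o['clock'],2),'lin',dl.round(4).tolist(),'roll',round(roll,2),'rows',int(np.ceil(max(np.linalg.norm(dl)/.0625,abs(roll)/10.7))),'pos',np.round(o['position'],4),'ori',np.degrees(o['orientation']).round(2))
E
python3 -c "
import workcell; print([n for n in dir(workcell) if n[0]!='_'], getattr(workcell,'tip_extent',None)); print(workcell.get_calibration('wrist').keys())"
python3 go.py 0.40 -0.20 0.28 5; python3 go.py 0.43 0.345 0.24 5
```

```text
['MotionError', 'camera', 'get_calibration', 'get_obs', 'job_done', 'tip_extent'] 0.008
dict_keys(['mtx', 'tool_from_camera'])
clock 0.1 lin [0.3428, -0.3371, -0.0411] roll 8.4 rows 8 pos [ 0.1446 -0.6073  0.2382] ori [-1.7988e+02 -1.0000e-02  1.3400e+01]
clock 0.1 lin [0.4982, -0.8603, 0.0] roll 8.4 rows 16 pos [ 0.1446 -0.6073  0.2382] ori [-1.7988e+02 -1.0000e-02  1.3400e+01]
```

```bash
python3 -m jog '[{"linear":[0.343,-0.337,-0.041],"roll":8.4},{"linear":[0.343,-0.337,-0.041],"roll":8.4},{"linear":[0.343,-0.337,-0.041],"roll":8.4},{"linear":[0.343,-0.337,-0.041],"roll":8.4},{"linear":[0.343,-0.337,-0.041],"roll":8.4},{"linear":[0.343,-0.337,-0.041],"roll":8.4},{"linear":[0.343,-0.337,-0.041],"roll":8.4},{"linear":[0.343,-0.337,-0.041],"roll":8.4},{"linear":[0.343,-0.337,-0.041],"roll":8.4}]' 1
python3 go.py 0.43 0.345 0.24 5
```

```text
clock: 1.23
position: [0.4014, -0.1983, 0.2803]
orientation: [-3.141, -0.0, 0.093]
wrist_force: [-0.1, -0.5, 0.3]
gripper_width: 0.0856
grip_force: 0.0
clock 1.23 lin [0.0787, -0.5383, 0.0406] roll 0.3 rows 9 pos [ 0.4014 -0.1983  0.2803] ori [-1.7998e+02 -2.0000e-02  5.3000e+00]
```

```bash
python3 -m jog '[{"linear":[0.079,-0.538,0.041],"roll":0.3},{"linear":[0.079,-0.538,0.041],"roll":0.3},{"linear":[0.079,-0.538,0.041],"roll":0.3},{"linear":[0.079,-0.538,0.041],"roll":0.3},{"linear":[0.079,-0.538,0.041],"roll":0.3},{"linear":[0.079,-0.538,0.041],"roll":0.3},{"linear":[0.079,-0.538,0.041],"roll":0.3},{"linear":[0.079,-0.538,0.041],"roll":0.3},{"linear":[0.079,-0.538,0.041],"roll":0.3},{"linear":[0.079,-0.538,0.041],"roll":0.3}]'
python3 - <<'E'
from h import *
im,d,P=snap('wrist','w1')
for n,lo,hi in(('bottle',.03,.12),('cap',.095,.12)):
    m=((P[...,2]>lo)&(P[...,2]<hi)&(abs(P[...,0]-.44)<.06)&(abs(P[...,1]-.343)<.06)).astype(np.uint8)
    Q=P[m>0]; v=np.argwhere(m>0).mean(0); b=cv2.minAreaRect(Q[:,:2].astype(np.float32)); print(n,len(Q),v.round(),np.round(b[0],4),np.round(b[1],3),np.percentile(Q[:,2],[50,95]).round(4))
E
python3 go.py 0.4405 0.3435 0.055 5
```

```text
clock: 2.48
position: [0.4325, 0.3435, 0.2382]
orientation: [3.141, 0.001, 0.085]
wrist_force: [-0.7, -0.6, -0.3]
gripper_width: 0.0856
grip_force: 0.0
bottle 3178 [167. 257.] [0.442  0.3476] [0.053 0.053] [0.0848 0.1045]
cap 1191 [176. 257.] [0.442  0.3478] [0.031 0.031] [0.1037 0.1048]
clock 2.52 lin [0.0086, -0.0013, 0.1832] roll -0.23 rows 3 pos [0.4323 0.3418 0.2382] ori [1.7989e+02 9.0000e-02 4.7700e+00]
```

View pics/w1.png

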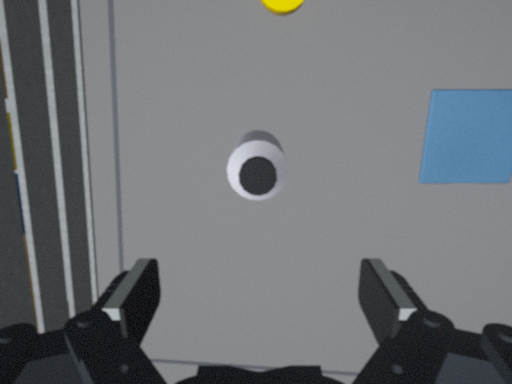

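Wrist view: the bottle is at (257,167), upright and between the open fingers, with the blue tile to its right. I go down and grip.

```bash
python3 -m jog '[{"linear":[0.009,-0.003,0.04],"roll":0},{"linear":[0.009,-0.003,0.1],"roll":0},{"linear":[0.009,-0.003,0.15],"roll":0},{"linear":[0.009,-0.003,0.181],"roll":0},{"linear":[0.009,-0.003,0.181],"roll":0}]' 1
python3 go.py 0.441 0.345 0.057 5
python3 -m jog '[{"linear":[0,0,0],"roll":0},{"linear":[0,0,0],"roll":0},{"linear":[0,0,0],"roll":0},{"linear":[0,0,0],"roll":0},{"linear":[0,0,0],"roll":0},{"linear":[0,0,0],"roll":0}]' 0.45 40
python3 go.py 0.441 0.345 0.057 5
```

```text
clock: 3.15
position: [0.4389, 0.3421, 0.0554]
orientation: [3.137, 0.007, 0.08]
wrist_force: [-1.3, -1.4, 0.6]
gripper_width: 0.0853
grip_force: 0.0
clock 3.15 lin [0.0023, -0.0027, -0.0016] roll -0.43 rows 1 pos [0.4389 0.3421 0.0554] ori [179.75   0.38   4.57]
clock: 3.9
position: [0.4428, 0.3463, 0.0609]
orientation: [-3.141, -0.004, 0.083]
wrist_force: [1.2, -3.8, 6.3]
gripper_width: 0.0523
grip_force: 42.4
clock 3.9 lin [-0.0019, 0.0012, 0.0039] roll -0.26 rows 1 pos [0.4428 0.3463 0.0609] ori [-179.96   -0.23    4.74]
```

```bash
python3 -m jog '[{"linear":[0,0,-0.03],"roll":0},{"linear":[0,0,-0.08],"roll":0},{"linear":[0,0,-0.08],"roll":0},{"linear":[0,0,-0.08],"roll":0},{"linear":[0,0,-0.08],"roll":0}]' - 40
python3 - <<'E'
from h import *
for i in range(3):
    o=get_obs(); print(o['position'].round(4),np.degrees(o['orientation']).round(2),o['wrist_force'].round(2),o['gripper_width'])
    if i<2: im,d,P=snap('wrist','w2')
m=((P[...,2]>.04)&(P[...,2]<.3)&(abs(P[...,0]-.44)<.04)&(abs(P[...,1]-.345)<.04))
E
```

```text
clock: 4.53
position: [0.4394, 0.3449, 0.1365]
orientation: [3.14, 0.003, 0.082]
wrist_force: [-0.2, -0.2, -2.6]
gripper_width: 0.0525
grip_force: 43.2
[0.4394 0.3449 0.1365] [179.9    0.19   4.7 ] [-0.2  -0.17 -2.58] 0.05247773860059781
[0.4395 0.345  0.1364] [179.9   0.2   4.7] [ 0.34 -0.24 -2.45] 0.05240799430899612
[0.4397 0.3451 0.1365] [1.7991e+02 1.7000e-01 4.7000e+00] [ 0.11  0.66 -2.3 ] 0.05293915086830465
```

View pics/w2.png

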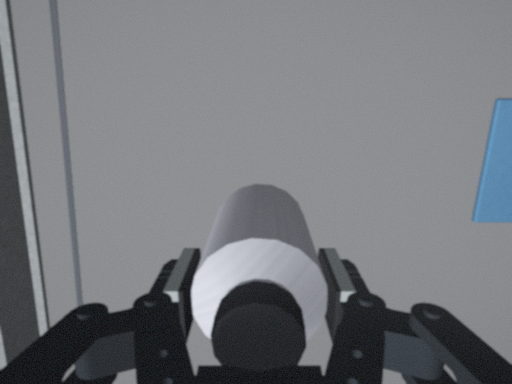

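Wrist view: the bottle is held upright at (258,310), centred between the pads. Next I carry it to a spot short of the blue tile and measure that tile with the wrist camera.

```bash
python3 - <<'E'
from h import *
z=np.load('pics/w2.npz'); d=z['d']
c=get_calibration('wrist');T=np.array(c['tool_from_camera'])
o={'position':z['pos'],'orientation':z['ori']}; P=cloud('wrist',d,o)
Q=P[(P[...,2]>.17-.04)&(abs(P[...,0]-o['position'][0])<.03)&(abs(P[...,1]-o['position'][1])<.026)]
print(np.percentile(Q[:,2],[5,50,95,99]).round(4))
top=Q[Q[:,2]>np.percentile(Q[:,2],97)-.006]; b=cv2.minAreaRect(top[:,:2].astype(np.float32)); print(b,len(top))
E
python3 go.py 0.385 0.115 0.23 5
```

```text
[0.143  0.1776 0.2098 0.2124]
((0.4551677703857422, 0.3451639711856842), (0.008978696539998055, 0.0513167567551136), 4.247316360473633) 3363
clock 4.62 lin [-0.0737, 0.225, -0.0929] roll -0.3 rows 5 pos [0.4397 0.3451 0.1365] ori [1.7991e+02 1.7000e-01 4.7000e+00]
```

```bash
python3 -m jog '[{"linear":[-0.074,0.225,-0.093],"roll":-0.3},{"linear":[-0.074,0.225,-0.093],"roll":-0.3},{"linear":[-0.074,0.225,-0.093],"roll":-0.3},{"linear":[-0.074,0.225,-0.093],"roll":-0.3},{"linear":[-0.074,0.225,-0.093],"roll":-0.3},{"linear":[-0.074,0.225,-0.093],"roll":-0.3},{"linear":[-0.074,0.225,-0.093],"roll":-0.3}]'
cat > tl.py <<'E'
from h import *
def tile(im,P,n,v=1):
    h=cv2.cvtColor(im,cv2.COLOR_RGB2HSV).astype(int)
    m={'blue':(abs(h[...,0]-106)<12)&(h[...,1]>110),'terra':(h[...,0]<12)&(h[...,1]>110),'white':(h[...,2]>150)&(h[...,1]<60)}[n]
    m=m&(abs(P[...,2]-.006)<.006)
    k,l,s,c=cv2.connectedComponentsWithStats(m.astype(np.uint8)); i=1+s[1:,4].argmax()
    Q=P[l==i]; b=cv2.minAreaRect(Q[:,:2].astype(np.float32))
    print(n,'box',s[i].tolist(),'centre',np.round(b[0],4),np.round(b[1],4),round(b[2],1),'z',np.median(Q[:,2]).round(4))
E
python3 - <<'E'
from tl import *
im,d,P=snap('wrist','w3'); tile(im,P,'blue'); print(get_obs()['position'].round(4),np.load('pics/w3.npz')['pos'])
z=np.load('pics/w1.npz'); tile(z['im'],cloud('wrist',z['d'],{'position':z['pos'],'orientation':z['ori']}),'blue')
E
python3 go.py 0.4805 0.1165 0.09 5
```

```text
clock: 5.5
position: [0.3853, 0.1163, 0.2304]
orientation: [-3.141, 0.002, 0.088]
wrist_force: [-1.0, 0.6, -1.7]
gripper_width: 0.0525
grip_force: 43.7
blue box [215, 17, 103, 105, 10243] centre [0.4796 0.1199] [0.0967 0.0973] 5.0 z 0.0058
[0.3853 0.1164 0.2304] [0.38530829 0.11633529 0.23042259]
blue box [420, 90, 92, 92, 7739] centre [0.4793 0.121 ] [0.0969 0.0991] 5.0 z 0.006
clock 5.55 lin [0.0951, 0.0084, 0.1402] roll 0.09 rows 3 pos [0.3853 0.1164 0.2304] ori [-1.7999e+02  1.1000e-01  5.0900e+00]
```

View pics/w3.png

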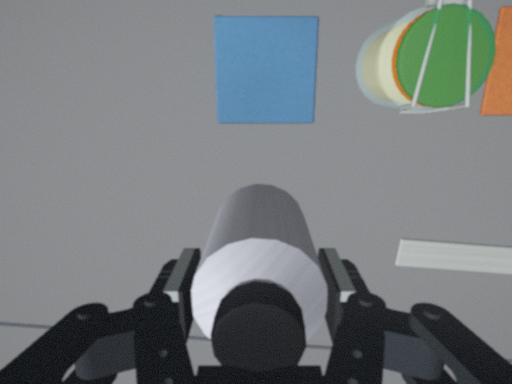

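Wrist view: the whole blue tile shows at (266,69), the jar at (440,55) and the bottle hangs straight. Using the gripped bottle to remove the camera bias, the tile target for the TCP is (0.478, 0.117).

```bash
python3 -m jog '[{"linear":[0.093,0.008,0.03],"roll":0},{"linear":[0.093,0.008,0.08],"roll":0},{"linear":[0.093,0.008,0.13],"roll":0},{"linear":[0.093,0.008,0.155],"roll":0},{"linear":[0.093,0.008,0.155],"roll":0},{"linear":[0.093,0.008,0.155],"roll":0},{"linear":[0.093,0.008,0.155],"roll":0}]'
python3 go.py 0.478 0.117 0.0625 5
```

```text
clock: 6.42
position: [0.4807, 0.1163, 0.078]
orientation: [-3.141, -0.004, 0.088]
wrist_force: [0.5, -0.2, -1.1]
gripper_width: 0.0528
grip_force: 43.7
clock 6.42 lin [-0.0027, -0.0009, 0.0155] roll 0.03 rows 1 pos [0.4807 0.1163 0.078 ] ori [-179.99   -0.22    5.03]
```

```bash
python3 -m jog '[{"linear":[0,0,0.006],"roll":0},{"linear":[0,0,0.006],"roll":0},{"linear":[0,0,0.006],"roll":0},{"linear":[0,0,0.006],"roll":0}]'
python3 go.py 0.478 0.117 0.0625 5
```

```text
clock: 6.92
position: [0.4791, 0.1156, 0.0704]
orientation: [-3.142, -0.0, 0.087]
wrist_force: [-0.1, 0.4, -2.2]
gripper_width: 0.0527
grip_force: 43.7
clock 6.92 lin [-0.0009, -0.0014, 0.0079] roll -0.01 rows 1 pos [0.4791 0.1156 0.0704] ori [-1.80e+02 -2.00e-02  4.99e+00]
```

```bash
python3 -m jog '[{"linear":[-0.001,-0.0014,0.003],"roll":0},{"linear":[-0.001,-0.0014,0.006],"roll":0},{"linear":[-0.001,-0.0014,0.007],"roll":0},{"linear":[-0.001,-0.0014,0.008],"roll":0},{"linear":[-0.001,-0.0014,0.008],"roll":0}]'
python3 go.py 0.478 0.117 0.0625 5
```

```text
clock: 7.55
position: [0.4789, 0.1172, 0.0668]
orientation: [3.141, 0.0, 0.087]
wrist_force: [-10.1, -2.0, 30.0]
gripper_width: 0.0525
grip_force: 46.6
clock 7.55 lin [-0.0009, 0.0001, 0.0043] roll 0.01 rows 1 pos [0.4789 0.1172 0.0668] ori [1.7999e+02 2.0000e-02 5.0100e+00]
```

Contact at about 30 N. I back off 3 mm, open and rise.

```bash
python3 -m jog '[{"linear":[0,0,-0.003],"roll":0},{"linear":[0,0,-0.0035],"roll":0},{"linear":[0,0,-0.0035],"roll":0}]'
python3 -m jog '[{"linear":[0,0,0],"roll":0},{"linear":[0,0,0],"roll":0},{"linear":[0,0,0],"roll":0},{"linear":[0,0,-0.04],"roll":0},{"linear":[0,0,-0.1],"roll":0},{"linear":[0,0,-0.15],"roll":0},{"linear":[0.02,0.06,-0.18],"roll":0},{"linear":[0.07,0.12,-0.18],"roll":0},{"linear":[0.1,0.17,-0.18],"roll":0},{"linear":[0.13,0.22,-0.18],"roll":0}]' 0.85
python3 go.py 0.60 -0.33 0.2 5
```

```text
clock: 7.92
position: [0.4787, 0.1172, 0.0669]
orientation: [-3.141, -0.001, 0.087]
wrist_force: [-2.7, -0.5, 9.6]
gripper_width: 0.0529
grip_force: 44.6
clock: 9.18
position: [0.6196, -0.0815, 0.2457]
orientation: [-3.141, -0.001, 0.087]
wrist_force: [0.5, 1.6, 0.5]
gripper_width: 0.0725
grip_force: 0.0
clock 9.18 lin [-0.0412, 0.2458, 0.0456] roll 0.0 rows 5 pos [ 0.6196 -0.0815  0.2457] ori [-1.7999e+02 -3.0000e-02  5.0000e+00]
```

```bash
python3 -m jog '[{"linear":[-0.041,0.246,0.046],"roll":0},{"linear":[-0.041,0.246,0.046],"roll":0},{"linear":[-0.041,0.246,0.046],"roll":0},{"linear":[-0.041,0.246,0.046],"roll":0},{"linear":[-0.041,0.246,0.046],"roll":0},{"linear":[-0.041,0.246,0.046],"roll":0},{"linear":[-0.041,0.246,0.046],"roll":0},{"linear":[-0.041,0.246,0.046],"roll":0}]' 1
sed -i "s/z=np.load('pics\/top0.npz'); im,d=z\['im'\],z\['d'\]; P=cloud('top',d,None)/import sys; im,d,P=snap('top',sys.argv[1])/" m.py
sed -i "s/^seg('bottle.*$/seg('bottle',(205,225),.03,.2,30); seg('cap',(207,223),.09,.2,30)/" m.py
python3 m.py top1 | grep -E 'blue|jar|bottle|cap|terra'
cat > ws.py <<'E'
# ws.py name x y lo hi : wrist segment near (x,y)
import sys
from tl import *
f=sys.argv[1]; x,y,lo,hi=map(float,sys.argv[2:6]); im,d,P=snap('wrist',f)
m=(P[...,2]>lo)&(P[...,2]<hi)&(np.hypot(P[...,0]-x,P[...,1]-y)<.09)
k,l,s,c=cv2.connectedComponentsWithStats(m.astype(np.uint8)); i=1+s[1:,4].argmax(); Q=P[l==i]; b=cv2.minAreaRect(Q[:,:2].astype(np.float32))
print(f,s[i].tolist(),c[i].round(),'rect',np.round(b[0],4),np.round(b[1],4),round(b[2],1),'z',np.median(Q[:,2]).round(4),np.load('pics/'+f+'.npz')['pos'])
E
python3 ws.py w4 0.62 -0.332 .014 .06; python3 go.py 0.62 -0.332 0.012 5
```

```text
clock: 10.18
position: [0.5997, -0.327, 0.2003]
orientation: [3.141, -0.001, 0.089]
wrist_force: [0.5, -0.5, 0.1]
gripper_width: 0.0855
grip_force: 0.0
blue 193463 [ 0.5562 -0.007 ] [2.812 1.565] 90.0 mean [ 0.6698 -0.0317  0.0098]
terra 1032 [ 0.5105 -0.1516] [0.098 0.099] 4.8 mean [ 0.5103 -0.152   0.0059]
jar 651 rect [ 0.4946 -0.0105] [0.08  0.079] 45.2 mean [ 0.492  -0.0112  0.0954] zmax 0.1044
jartop 521 rect [ 0.498  -0.0102] [0.076 0.068] 3.9 mean [ 0.4955 -0.0101  0.1013] zmax 0.1046
bottle 334 rect [0.4762 0.1151] [0.053 0.052] 63.8 mean [0.4747 0.1108 0.091 ] zmax 0.1112
cap 167 rect [0.4761 0.1143] [0.04  0.042] 11.2 mean [0.4761 0.1131 0.1032] zmax 0.1117
w4 [231, 118, 70, 71, 3883] [266. 153.] rect [ 0.6214 -0.3291] [0.0633 0.0633] 7.8 z 0.0278 [ 0.59968494 -0.32717229  0.20028545]
clock 10.28 lin [0.0198, 0.0063, 0.1883] roll 0.1 rows 4 pos [ 0.5996 -0.3274  0.2002] ori [ 1.7998e+02 -3.0000e-02  5.1000e+00]Traceback (most recent call last):
  File "m.py", line 22, in <module>
    seg('brush',(363,240),.035,.1,30); seg('brush2',(397,158),.035,.1,30)
    ~~~^^^^^^^^^^^^^^^^^^^^^^^^^^^^^^
  File "m.py", line 11, in seg
    if i==0: i=np.bincount(l[l>0]).argmax()
               ~~~~~~~~~~~~~~~~~~~~~~~~~~^^
ValueError: attempt to get argmax of an empty sequence
```

View pics/top1.png

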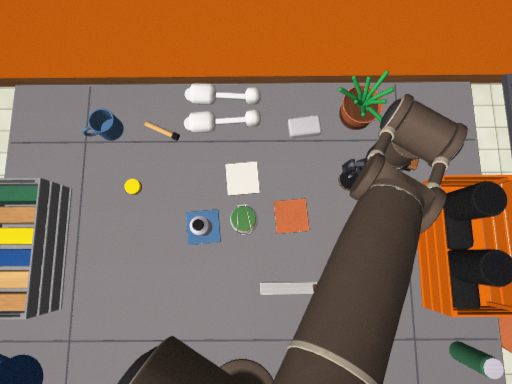

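Top view: the bottle stands at (200,226), on the blue tile (203,227) but about 3 mm nearer the robot than centre. I will recheck it on the way to the yellow tin. The gripper is over the black tin; descending.

```bash
python3 -m jog '[{"linear":[0.0205,0.005,0.05],"roll":0},{"linear":[0.0205,0.005,0.1],"roll":0},{"linear":[0.0205,0.005,0.15],"roll":0},{"linear":[0.0205,0.005,0.175],"roll":0},{"linear":[0.0205,0.005,0.186],"roll":0},{"linear":[0.0205,0.005,0.186],"roll":0},{"linear":[0.0205,0.005,0.186],"roll":0},{"linear":[0.0205,0.005,0.186],"roll":0}]' 1
python3 go.py 0.6205 -0.331 0.014 5
```

```text
clock: 11.28
position: [0.6213, -0.3327, 0.016]
orientation: [3.139, -0.003, 0.087]
wrist_force: [-0.3, 0.2, 0.0]
gripper_width: 0.0854
grip_force: 0.0
clock 11.28 lin [-0.0007, -0.0018, 0.002] roll -0.0 rows 1 pos [ 0.6213 -0.3327  0.016 ] ori [ 1.7987e+02 -1.7000e-01  5.0000e+00]
```

```bash
python3 -m jog '[{"linear":[0,-0.0015,0.001],"roll":0},{"linear":[0,-0.0015,0.001],"roll":0},{"linear":[0,-0.0015,0.001],"roll":0},{"linear":[0,-0.0015,0.001],"roll":0},{"linear":[0,-0.0015,0.001],"roll":0}]' 0.6 30
python3 go.py 0.6205 -0.331 0.014 5
python3 -m jog '[{"linear":[0,0,-0.03],"roll":0},{"linear":[0,0,-0.08],"roll":0},{"linear":[0,0,-0.13],"roll":0},{"linear":[0,0,-0.18],"roll":0},{"linear":[0,0,-0.18],"roll":0},{"linear":[0,0,-0.18],"roll":0},{"linear":[0,0,-0.18],"roll":0}]'
python3 go.py 0.42 -0.155 0.2 5
```

```text
clock: 11.9
position: [0.6205, -0.3308, 0.014]
orientation: [3.141, -0.001, 0.087]
wrist_force: [-0.3, -0.5, 5.2]
gripper_width: 0.0631
grip_force: 33.8
clock 11.9 lin [-0.0, 0.0002, -0.0] roll 0.0 rows 1 pos [ 0.6205 -0.3308  0.014 ] ori [ 1.7994e+02 -7.0000e-02  5.0000e+00]
clock: 12.78
position: [0.618, -0.3292, 0.1892]
orientation: [-3.138, 0.005, 0.087]
wrist_force: [0.1, 1.0, -1.9]
gripper_width: 0.0629
grip_force: 34.0
clock 12.78 lin [-0.1821, -0.1908, -0.0092] roll -0.01 rows 5 pos [ 0.618  -0.3292  0.1892] ori [-179.79    0.28    4.99]
```

```bash
python3 -m jog '[{"linear":[-0.182,-0.191,-0.008],"roll":0},{"linear":[-0.182,-0.191,-0.008],"roll":0},{"linear":[-0.182,-0.191,-0.008],"roll":0},{"linear":[-0.182,-0.191,-0.008],"roll":0},{"linear":[-0.182,-0.191,-0.008],"roll":0},{"linear":[-0.182,-0.191,-0.008],"roll":0},{"linear":[-0.182,-0.191,-0.008],"roll":0},{"linear":[-0.182,-0.191,-0.008],"roll":0},{"linear":[-0.182,-0.191,-0.008],"roll":0}]'
python3 - <<'E'
from tl import *
im,d,P=snap('wrist','w5'); tile(im,P,'terra'); print(get_obs()['position'].round(4),np.load('pics/w5.npz')['pos'])
E
python3 go.py 0.5105 -0.15 0.02 5
```

```text
clock: 13.9
position: [0.4225, -0.1566, 0.2007]
orientation: [3.142, -0.0, 0.087]
wrist_force: [-0.1, 0.5, -2.2]
gripper_width: 0.0626
grip_force: 33.9
terra box [268, 16, 48, 1, 48] centre [ 0.5625 -0.1712] [0.0004 0.0407] 4.9 z 0.0054
[ 0.4223 -0.1564  0.2006] [ 0.42254975 -0.15656375  0.20068562]
clock 13.95 lin [0.0884, 0.0013, 0.1806] roll -0.03 rows 4 pos [ 0.4223 -0.1564  0.2006] ori [-1.80e+02  1.00e-02  4.97e+00]
```

View pics/w5.png

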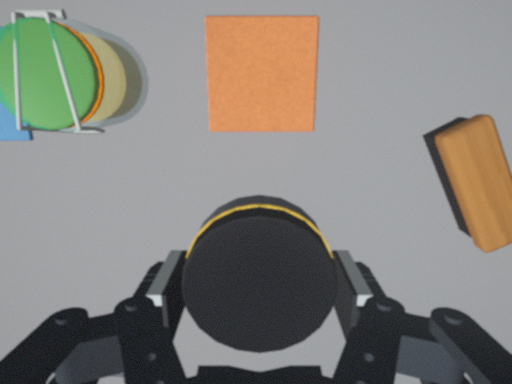

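Wrist view: the tin is held level at (260,275), with the terracotta tile clear ahead at (262,73). The hue limit was too tight, so I recompute from the same picture.

```bash
sed -i "s/'terra':(h\[...,0\]<12)/'terra':(h[...,0]<22)/" tl.py
python3 - <<'E'
from tl import *
z=np.load('pics/w5.npz'); tile(z['im'],cloud('wrist',z['d'],{'position':z['pos'],'orientation':z['ori']}),'terra')
E
```

```text
terra box [206, 16, 112, 115, 12369] centre [ 0.5117 -0.1494] [0.0979 0.0983] 4.8 z 0.0058
```

```bash
python3 -m jog '[{"linear":[0.0885,0.002,0.02],"roll":0},{"linear":[0.0885,0.002,0.07],"roll":0},{"linear":[0.0885,0.002,0.12],"roll":0},{"linear":[0.0885,0.002,0.16],"roll":0},{"linear":[0.0885,0.002,0.173],"roll":0},{"linear":[0.0885,0.002,0.173],"roll":0},{"linear":[0.0885,0.002,0.173],"roll":0},{"linear":[0.0885,0.002,0.173],"roll":0},{"linear":[0.0885,0.002,0.173],"roll":0}]'
python3 go.py 0.5111 -0.1509 0.02 5
```

```text
clock: 15.08
position: [0.5111, -0.1506, 0.029]
orientation: [3.141, -0.002, 0.087]
wrist_force: [-0.0, 1.1, -1.8]
gripper_width: 0.0622
grip_force: 33.9
clock 15.07 lin [-0.0, 0.0003, 0.009] roll -0.01 rows 1 pos [ 0.5111 -0.1506  0.029 ] ori [ 1.7994e+02 -1.3000e-01  4.9900e+00]
```

```bash
python3 -m jog '[{"linear":[0,0,0.003],"roll":0},{"linear":[0,0,0.006],"roll":0},{"linear":[0,0,0.0085],"roll":0},{"linear":[0,0,0.0085],"roll":0},{"linear":[0,0,0.0085],"roll":0}]'
python3 go.py 0.5111 -0.1509 0.02 5
```

```text
clock: 15.7
position: [0.51, -0.1501, 0.02]
orientation: [-3.141, 0.001, 0.087]
wrist_force: [-2.8, 0.3, 7.3]
gripper_width: 0.0628
grip_force: 34.7
clock 15.7 lin [0.001, 0.0009, -0.0] roll 0.0 rows 1 pos [ 0.51   -0.1501  0.02  ] ori [-1.7998e+02  6.0000e-02  5.0000e+00]
```

```bash
python3 -m jog '[{"linear":[0.001,0.001,0],"roll":0},{"linear":[0,0,0],"roll":0},{"linear":[0,0,0],"roll":0},{"linear":[0,0,-0.04],"roll":0},{"linear":[0,0,-0.1],"roll":0},{"linear":[0,0,-0.16],"roll":0},{"linear":[0,0,-0.22],"roll":0},{"linear":[0,0,-0.22],"roll":0},{"linear":[0,0,-0.22],"roll":0}]' 1
python3 go.py 0.44 0.06 0.25 5
```

```text
clock: 16.82
position: [0.5097, -0.15, 0.2388]
orientation: [-3.141, 0.001, 0.087]
wrist_force: [0.2, -0.4, -0.3]
gripper_width: 0.0855
grip_force: 0.0
clock 16.82 lin [-0.0512, -0.2153, -0.0111] roll -0.0 rows 4 pos [ 0.5097 -0.15    0.2388] ori [-1.7999e+02  3.0000e-02  5.0000e+00]
```

```bash
python3 -m jog '[{"linear":[-0.051,-0.215,-0.011],"roll":0},{"linear":[-0.051,-0.215,-0.011],"roll":0},{"linear":[-0.051,-0.215,-0.011],"roll":0},{"linear":[-0.051,-0.215,-0.011],"roll":0},{"linear":[-0.051,-0.215,-0.011],"roll":0},{"linear":[-0.051,-0.215,-0.011],"roll":0},{"linear":[-0.051,-0.215,-0.011],"roll":0},{"linear":[-0.051,-0.215,-0.011],"roll":0}]'
python3 ws.py w6 0.478 0.118 .03 .14
python3 - <<'E'
from tl import *
z=np.load('pics/w6.npz'); P=cloud('wrist',z['d'],{'position':z['pos'],'orientation':z['ori']}); tile(z['im'],P,'blue')
Q=P[(P[...,2]>.102)&(np.hypot(P[...,0]-.478,P[...,1]-.118)<.04)]; print('cap',cv2.minAreaRect(Q[:,:2].astype(np.float32)))
E
```

```text
clock: 17.82
position: [0.4409, 0.0586, 0.2499]
orientation: [3.142, 0.001, 0.085]
wrist_force: [0.9, 0.6, -0.2]
gripper_width: 0.0853
grip_force: 0.0
w6 [165, 99, 67, 65, 3361] [198. 130.] rect [0.4778 0.1183] [0.0531 0.0533] 1.9 z 0.0908 [0.44086242 0.05863961 0.24988128]
blue box [160, 74, 93, 92, 4092] centre [0.4799 0.1198] [0.0971 0.0968] 5.0 z 0.0057
cap ((0.4638163149356842, 0.1180785670876503), (0.05441369116306305, 0.047779783606529236), 37.20940017700195)
```

View pics/w6.png

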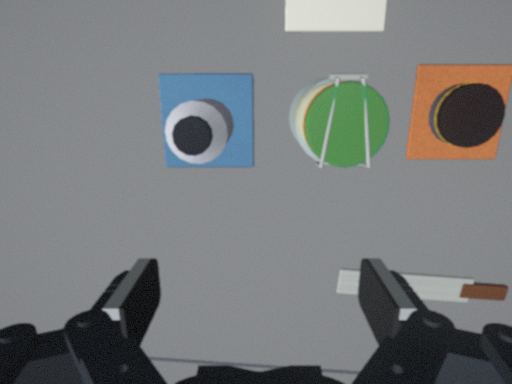

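Wrist view: the bottle (196,132) sits about 3 mm toward the robot on the blue tile, whose box is (160–253, 74–166). The black tin (470,115) is well on the terracotta tile. There is time, so I nudge the bottle now.

```bash
python3 go.py 0.478 0.117 0.066 5;  python3 -m jog '[{"linear":[0.042,-0.055,0],"roll":0},{"linear":[0.042,-0.055,0.02],"roll":0},{"linear":[0.042,-0.055,0.08],"roll":0},{"linear":[0.042,-0.055,0.14],"roll":0},{"linear":[0.042,-0.055,0.18],"roll":0},{"linear":[0.042,-0.055,0.184],"roll":0},{"linear":[0.042,-0.055,0.184],"roll":0},{"linear":[0.042,-0.055,0.184],"roll":0},{"linear":[0.042,-0.055,0.184],"roll":0}]' 0.9; python3 go.py 0.478 0.1165 0.066 5
```

```text
clock 17.88 lin [0.0421, -0.0549, 0.184] roll -0.09 rows 4 pos [0.4409 0.0587 0.25  ] ori [1.80e+02 3.00e-02 4.91e+00]
clock: 19.0
position: [0.4794, 0.1182, 0.0682]
orientation: [-3.141, -0.004, 0.087]
wrist_force: [-0.1, -0.3, -0.3]
gripper_width: 0.0769
grip_force: 0.0
clock 19.0 lin [-0.0016, 0.0016, 0.0022] roll -0.01 rows 1 pos [0.4794 0.1182 0.0682] ori [-179.98   -0.23    4.99]
```

```bash
python3 -m jog '[{"linear":[0,0.001,0.001],"roll":0},{"linear":[0,0.001,0.001],"roll":0},{"linear":[0,0.001,0.001],"roll":0},{"linear":[0,0.001,0.001],"roll":0},{"linear":[0,0.001,0.001],"roll":0}]' 0.45 40; python3 go.py 0.478 0.1165 0.066 5
python3 -m jog '[{"linear":[0,0,-0.005],"roll":0},{"linear":[0,0,-0.005],"roll":0},{"linear":[0,0,-0.005],"roll":0},{"linear":[0,0,-0.005],"roll":0}]'; python3 go.py 0.481 0.1175 0.066 5
```

```text
clock: 19.62
position: [0.4785, 0.1169, 0.0663]
orientation: [3.141, -0.001, 0.087]
wrist_force: [-0.9, -1.7, 4.5]
gripper_width: 0.0526
grip_force: 41.7
clock 19.62 lin [-0.0005, 0.0003, 0.0003] roll 0.0 rows 1 pos [0.4785 0.1169 0.0663] ori [ 1.7998e+02 -6.0000e-02  5.0000e+00]
clock: 20.12
position: [0.4774, 0.117, 0.0699]
orientation: [-3.142, 0.001, 0.087]
wrist_force: [-0.1, -0.4, -3.0]
gripper_width: 0.0525
grip_force: 42.3
clock 20.12 lin [0.0036, -0.0002, 0.0039] roll -0.01 rows 1 pos [0.4774 0.117  0.0699] ori [-1.80e+02  4.00e-02  4.99e+00]
```

```bash
python3 -m jog '[{"linear":[0.004,-0.001,0],"roll":0},{"linear":[0.004,-0.001,0],"roll":0},{"linear":[0.004,-0.001,0.002],"roll":0},{"linear":[0.004,-0.001,0.004],"roll":0},{"linear":[0.004,-0.001,0.0045],"roll":0},{"linear":[0.004,-0.001,0.0045],"roll":0}]'; python3 go.py 0.4815 0.1179 0.066 5
python3 -m jog '[{"linear":[0,0,0],"roll":0},{"linear":[0,0,0],"roll":0},{"linear":[0,0,0],"roll":0},{"linear":[0,0,-0.04],"roll":0},{"linear":[0,0,-0.1],"roll":0},{"linear":[0,0,-0.16],"roll":0},{"linear":[0,0,-0.16],"roll":0}]' 0.85
python3 go.py 0.585 0.334 0.2 5
```

```text
clock: 20.88
position: [0.4818, 0.1183, 0.0663]
orientation: [3.142, 0.0, 0.087]
wrist_force: [-2.1, -1.4, 5.3]
gripper_width: 0.053
grip_force: 42.8
clock 20.88 lin [-0.0003, 0.0004, 0.0003] roll -0.0 rows 1 pos [0.4818 0.1183 0.0663] ori [180.   0.   5.]
clock: 21.75
position: [0.4862, 0.1191, 0.2319]
orientation: [-3.141, -0.013, 0.087]
wrist_force: [0.1, 0.5, -0.8]
gripper_width: 0.0727
grip_force: 0.0
clock 21.75 lin [0.1167, -0.2055, 0.0337] roll -0.0 rows 4 pos [0.4862 0.1191 0.2319] ori [-179.95   -0.76    5.  ]
```

```bash
python3 -m jog '[{"linear":[0.117,-0.2055,0.03],"roll":0},{"linear":[0.117,-0.2055,0.03],"roll":0},{"linear":[0.117,-0.2055,0.03],"roll":0},{"linear":[0.117,-0.2055,0.03],"roll":0},{"linear":[0.117,-0.2055,0.03],"roll":0},{"linear":[0.117,-0.2055,0.03],"roll":0},{"linear":[0.117,-0.2055,0.03],"roll":0},{"linear":[0.117,-0.2055,0.03],"roll":0}]' 0.85
python3 ws.py w7 0.602 0.336 .012 .05
python3 m.py top2 2>/dev/null| grep -E 'bottle|ytin'
python3 go.py 0.602 0.3355 0.013 5
```

```text
clock: 22.75
position: [0.5803, 0.3321, 0.1963]
orientation: [-3.142, -0.0, 0.086]
wrist_force: [0.0, -0.1, -0.4]
gripper_width: 0.0726
grip_force: 0.0
w7 [231, 125, 52, 53, 2138] [257. 151.] rect [0.6036 0.338 ] [0.0469 0.047 ] 34.3 z 0.0217 [0.5803139  0.33205553 0.19626135]
bottle 336 rect [0.4797 0.1162] [0.052 0.053] 61.8 mean [0.478  0.1124 0.0907] zmax 0.1109
ytin 198 rect [0.6016 0.3339] [0.046 0.047] 39.5 mean [0.6018 0.3333 0.0215] zmax 0.0246
clock 22.85 lin [0.0216, -0.0012, 0.1834] roll -0.06 rows 3 pos [0.5805 0.3324 0.1964] ori [-1.7999e+02 -4.0000e-02  4.9400e+00]
```

View pics/w7.png

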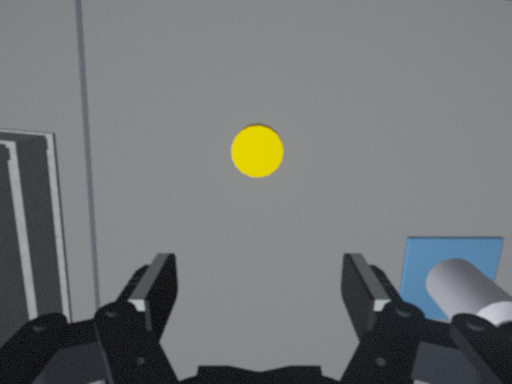

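Wrist view: the yellow tin is at (257,151), alone between the fingers. The top camera now puts the bottle within 1 mm of the blue tile's centre. Descending on the tin.

```bash
python3 -m jog '[{"linear":[0.022,-0.001,0.05],"roll":0},{"linear":[0.022,-0.001,0.1],"roll":0},{"linear":[0.022,-0.001,0.15],"roll":0},{"linear":[0.022,-0.001,0.17],"roll":0},{"linear":[0.022,-0.001,0.181],"roll":0},{"linear":[0.022,-0.001,0.181],"roll":0},{"linear":[0.022,-0.001,0.181],"roll":0},{"linear":[0.022,-0.001,0.181],"roll":0},{"linear":[0.022,-0.001,0.182],"roll":0}]' 0.85
python3 go.py 0.6026 0.3354 0.013 5
```

```text
clock: 23.98
position: [0.6029, 0.3366, 0.015]
orientation: [-3.141, -0.002, 0.087]
wrist_force: [-0.1, -0.6, -0.8]
gripper_width: 0.0726
grip_force: 0.0
clock 23.98 lin [-0.0004, 0.0011, 0.002] roll 0.0 rows 1 pos [0.6029 0.3366 0.015 ] ori [-1.7996e+02 -1.1000e-01  5.0000e+00]
```

```bash
python3 -m jog '[{"linear":[0,0.001,0.001],"roll":0},{"linear":[0,0.001,0.001],"roll":0},{"linear":[0,0.001,0.001],"roll":0},{"linear":[0,0.001,0.001],"roll":0},{"linear":[0,0.001,0.001],"roll":0},{"linear":[0,0.001,0.001],"roll":0}]' 0.4 30
python3 go.py 0.6026 0.3354 0.013 5
python3 -m jog '[{"linear":[0,0,-0.04],"roll":0},{"linear":[0,0,-0.1],"roll":0},{"linear":[0,0,-0.16],"roll":0},{"linear":[0,0,-0.22],"roll":0},{"linear":[0,0,-0.22],"roll":0},{"linear":[0,0,-0.22],"roll":0}]'
python3 go.py 0.60 0.05 0.23 5;python3 go.py 0.42 -0.152 0.2 5
```

```text
clock: 24.72
position: [0.6025, 0.3352, 0.013]
orientation: [-3.142, -0.0, 0.087]
wrist_force: [1.7, -0.7, 3.1]
gripper_width: 0.0468
grip_force: 31.2
clock 24.73 lin [0.0001, -0.0002, -0.0] roll -0.01 rows 1 pos [0.6025 0.3352 0.013 ] ori [-1.80e+02 -2.00e-02  4.99e+00]
clock: 25.48
position: [0.6016, 0.3349, 0.2319]
orientation: [3.141, 0.001, 0.087]
wrist_force: [0.2, -0.3, -0.9]
gripper_width: 0.0467
grip_force: 31.2
clock 25.48 lin [-0.0264, 0.2837, 0.0021] roll 0.0 rows 5 pos [0.6016 0.3349 0.2319] ori [1.7998e+02 8.0000e-02 5.0000e+00]
clock 25.48 lin [-0.2233, 0.4692, 0.0324] roll 0.0 rows 9 pos [0.6016 0.3349 0.2319] ori [1.7998e+02 8.0000e-02 5.0000e+00]
```

```bash
python3 -m jog '[{"linear":[-0.223,0.469,0.02],"roll":0},{"linear":[-0.223,0.469,0.02],"roll":0},{"linear":[-0.223,0.469,0.02],"roll":0},{"linear":[-0.223,0.469,0.02],"roll":0},{"linear":[-0.223,0.469,0.02],"roll":0},{"linear":[-0.223,0.469,0.02],"roll":0},{"linear":[-0.223,0.469,0.02],"roll":0},{"linear":[-0.223,0.469,0.02],"roll":0},{"linear":[-0.223,0.469,0.02],"roll":0},{"linear":[-0.223,0.469,0.02],"roll":0}]'
python3 -m jog '[{"linear":[0,0,0],"roll":0},{"linear":[0,0,0],"roll":0}]' >/dev/null
python3 ws.py w8 0.511 -0.15 .022 .06
python3 go.py 0.5111 -0.1509 0.06 5
python3 m.py top3 2>/dev/null| grep -E 'terra|jar'
```

```text
clock: 26.72
position: [0.4187, -0.1518, 0.2102]
orientation: [-3.139, 0.005, 0.084]
wrist_force: [-0.4, 0.2, 0.4]
gripper_width: 0.0469
grip_force: 31.2
w8 [231, 35, 74, 78, 4483] [268.  73.] rect [ 0.5106 -0.148 ] [0.0631 0.0628] 51.2 z 0.0338 [ 0.42095819 -0.15027427  0.21207774]
clock 27.02 lin [0.0897, 0.0086, 0.1523] roll 0.11 rows 3 pos [ 0.4211 -0.1504  0.2123] ori [-1.7996e+02  4.0000e-02  5.1100e+00]
terra 193650 [ 0.555 -0.009] [2.806 1.567] 90.0 mean [ 0.6672 -0.0388 -0.0469]
jar 651 rect [ 0.4945 -0.0102] [0.078 0.08 ] 48.9 mean [ 0.492  -0.0113  0.0952] zmax 0.1045
jartop 521 rect [ 0.4976 -0.01  ] [0.077 0.068] 7.1 mean [ 0.4954 -0.0101  0.1012] zmax 0.1048
```

View pics/w8.png

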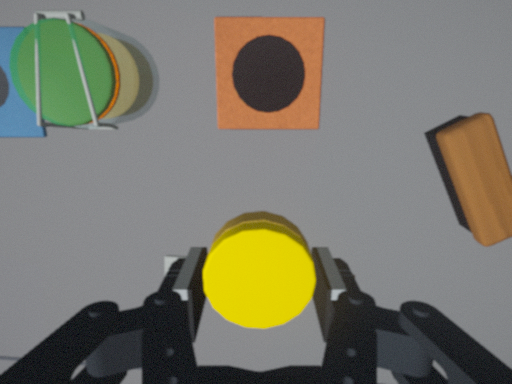

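Wrist view: the black tin (268,73) is centred on the terracotta tile (269,73), and the yellow tin is held level at (260,270). Target TCP is (0.5097, −0.1505), with contact expected near z = 0.047.

```bash
python3 -m jog '[{"linear":[0.0885,0.008,0.02],"roll":0.1},{"linear":[0.0885,0.008,0.07],"roll":0.1},{"linear":[0.0885,0.008,0.12],"roll":0.1},{"linear":[0.0885,0.008,0.145],"roll":0.1},{"linear":[0.0885,0.008,0.155],"roll":0.1},{"linear":[0.0885,0.008,0.155],"roll":0.1},{"linear":[0.0885,0.008,0.155],"roll":0.1},{"linear":[0.0885,0.008,0.155],"roll":0.1},{"linear":[0.0885,0.008,0.155],"roll":0.1}]'
python3 go.py 0.5097 -0.1505 0.047 5
```

```text
clock: 28.2
position: [0.5105, -0.1521, 0.0588]
orientation: [3.141, -0.002, 0.085]
wrist_force: [-0.2, -0.5, -1.1]
gripper_width: 0.0466
grip_force: 31.3
clock 28.2 lin [-0.0007, -0.0016, 0.0118] roll -0.11 rows 1 pos [ 0.5105 -0.1521  0.0588] ori [ 1.7995e+02 -1.0000e-01  4.8900e+00]
```

```bash
python3 -m jog '[{"linear":[0,-0.001,0.003],"roll":0},{"linear":[0,-0.001,0.006],"roll":0},{"linear":[0,-0.001,0.009],"roll":0},{"linear":[0,-0.001,0.0105],"roll":0},{"linear":[0,-0.001,0.0105],"roll":0},{"linear":[0,-0.001,0.0105],"roll":0}]'
python3 go.py 0.5097 -0.1505 0.047 5
```

```text
clock: 28.95
position: [0.5098, -0.1508, 0.0472]
orientation: [3.142, -0.0, 0.085]
wrist_force: [-0.1, 0.2, -0.5]
gripper_width: 0.0465
grip_force: 31.3
clock 28.95 lin [-0.0001, -0.0003, 0.0002] roll -0.1 rows 1 pos [ 0.5098 -0.1508  0.0472] ori [ 1.8e+02 -1.0e-02  4.9e+00]
```

No contact yet (−0.5 N), so I lower 1 mm before releasing.

```bash
python3 -m jog '[{"linear":[0,0,0.001],"roll":0},{"linear":[0,0,0.0012],"roll":0},{"linear":[0,0,0.0012],"roll":0}]'
python3 -m jog '[{"linear":[0,0,0],"roll":0},{"linear":[0,0,0],"roll":0},{"linear":[0,0,0],"roll":0},{"linear":[0,0,-0.04],"roll":0},{"linear":[0,0,-0.1],"roll":0},{"linear":[0,0,-0.15],"roll":0},{"linear":[0,0,-0.15],"roll":0}]' 0.8
python3 go.py 0.41 -0.35 0.2 33.7
```

```text
clock: 29.32
position: [0.5099, -0.1508, 0.0469]
orientation: [3.142, -0.0, 0.085]
wrist_force: [-1.5, 0.6, 4.7]
gripper_width: 0.0469
grip_force: 31.9
clock: 30.2
position: [0.5135, -0.1522, 0.2014]
orientation: [3.137, -0.01, 0.086]
wrist_force: [-0.2, -0.1, -0.5]
gripper_width: 0.0682
grip_force: 0.0
clock 30.2 lin [-0.12, 0.1882, 0.0011] roll -28.8 rows 4 pos [ 0.5135 -0.1522  0.2014] ori [179.72  -0.58   4.9 ]
```

```bash
python3 -m jog '[{"linear":[-0.115,0.206,0.002],"roll":-28.8},{"linear":[-0.115,0.206,0.002],"roll":-28.8},{"linear":[-0.115,0.206,0.002],"roll":-28.8},{"linear":[-0.115,0.206,0.002],"roll":-28.8},{"linear":[-0.115,0.206,0.002],"roll":-28.8},{"linear":[-0.115,0.206,0.002],"roll":-28.8},{"linear":[-0.115,0.206,0.002],"roll":-28.8},{"linear":[-0.115,0.206,0.002],"roll":-28.8}]' 0.9
python3 ws.py w9 0.434 -0.3565 .035 .07
python3 m.py top4 2>/dev/null| grep -E 'blue|terra|white|jar|bottle'
python3 go.py 0.434 -0.356 0.03 33.7
```

```text
clock: 31.2
position: [0.4134, -0.3644, 0.1938]
orientation: [-3.141, -0.0, 0.59]
wrist_force: [0.3, -0.4, 0.3]
gripper_width: 0.0768
grip_force: 0.0
w9 [238, 81, 57, 147, 7752] [265. 152.] rect [ 0.4343 -0.355 ] [0.1241 0.0452] 33.0 z 0.0496 [ 0.41338367 -0.36440378  0.1938059 ]
blue 193331 [ 0.5554 -0.0101] [1.568 2.802] 0.1 mean [ 0.6718 -0.0354 -0.0383]
terra 193307 [ 0.5554 -0.0101] [1.568 2.802] 0.1 mean [ 0.6693 -0.0237 -0.0372]
white 988 [ 0.6293 -0.0014] [0.101 0.1  ] 4.8 mean [ 0.6282 -0.0017  0.0058]
jar 654 rect [ 0.4948 -0.0105] [0.08  0.079] 45.8 mean [ 0.4921 -0.0113  0.0953] zmax 0.1045
jartop 524 rect [ 0.4965 -0.0103] [0.079 0.067] 1.1 mean [ 0.4956 -0.01    0.1012] zmax 0.1047
bottle 337 rect [0.4794 0.1161] [0.053 0.052] 89.1 mean [0.4781 0.1123 0.0907] zmax 0.1113
clock 31.3 lin [0.0221, 0.0042, 0.164] roll 0.1 rows 3 pos [ 0.4133 -0.3648  0.194 ] ori [-180.    -0.    33.8]
```

View pics/w9.png

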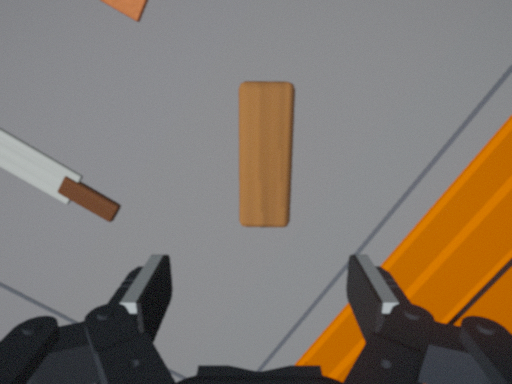

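Wrist view: the brush is at (265,153), aligned with the tool, bristles down and clear of the knife and the crate. Descending to the wooden back.

```bash
python3 -m jog '[{"linear":[0.0225,0.005,0.05],"roll":0.5},{"linear":[0.0225,0.005,0.1],"roll":0.5},{"linear":[0.0225,0.005,0.14],"roll":0.5},{"linear":[0.0225,0.005,0.16],"roll":0.5},{"linear":[0.0225,0.005,0.165],"roll":0.5},{"linear":[0.0225,0.005,0.165],"roll":0.5},{"linear":[0.0225,0.005,0.165],"roll":0.5},{"linear":[0.0225,0.005,0.165],"roll":0.5}]' 0.9
python3 go.py 0.4348 -0.3566 0.029 33.3
python3 -m jog '[{"linear":[0,0,0],"roll":0},{"linear":[0,0,0],"roll":0},{"linear":[0,0,0],"roll":0},{"linear":[0,0,0],"roll":0},{"linear":[0,0,0],"roll":0},{"linear":[0,0,0],"roll":0}]' 0.4 40
python3 go.py 0.4348 -0.3566 0.029 33.3
python3 -m jog '[{"linear":[0,0,-0.04],"roll":0},{"linear":[0,0,-0.1],"roll":0},{"linear":[0,0,-0.16],"roll":0},{"linear":[0,0,-0.2],"roll":0},{"linear":[0,0,-0.2],"roll":0},{"linear":[0,0,-0.2],"roll":0}]'
python3 go.py 0.625 -0.2 0.23 95
```

```text
clock: 32.3
position: [0.4351, -0.3584, 0.0305]
orientation: [3.139, -0.001, 0.579]
wrist_force: [0.1, -0.7, 0.8]
gripper_width: 0.0768
grip_force: 0.0
clock 32.3 lin [0.0007, -0.0016, 0.0015] roll -0.11 rows 1 pos [ 0.4351 -0.3584  0.0305] ori [ 1.7985e+02 -4.0000e-02  3.3190e+01]
clock: 33.05
position: [0.4346, -0.3579, 0.0296]
orientation: [3.141, -0.0, 0.579]
wrist_force: [0.0, 0.1, 4.7]
gripper_width: 0.0441
grip_force: 43.0
clock 33.05 lin [0.0009, -0.0009, 0.0006] roll -0.11 rows 1 pos [ 0.4346 -0.3579  0.0296] ori [ 1.7995e+02 -1.0000e-02  3.3190e+01]
clock: 33.8
position: [0.4332, -0.3565, 0.2271]
orientation: [-3.138, 0.001, 0.579]
wrist_force: [0.9, -0.3, -0.9]
gripper_width: 0.0443
grip_force: 42.4
clock 33.8 lin [0.2462, -0.0259, -0.003] roll -61.8 rows 6 pos [ 0.4332 -0.3565  0.2271] ori [-1.7981e+02  4.0000e-02  3.3200e+01]
```

```bash
python3 -m jog '[{"linear":[0.28,-0.078,0],"roll":-61.8},{"linear":[0.28,-0.078,0],"roll":-61.8},{"linear":[0.28,-0.078,0],"roll":-61.8},{"linear":[0.28,-0.078,0],"roll":-61.8},{"linear":[0.28,-0.078,0],"roll":-61.8},{"linear":[0.28,-0.078,0],"roll":-61.8},{"linear":[0.28,-0.078,0],"roll":-61.8},{"linear":[0.28,-0.078,0],"roll":-61.8},{"linear":[0.28,-0.078,0],"roll":-61.8}]'
python3 - <<'E'
from tl import *
im,d,P=snap('wrist','w10'); tile(im,P,'white'); print(np.load('pics/w10.npz')['pos'])
E
python3 go.py 0.629 -0.001 0.06 95
```

```text
clock: 34.92
position: [0.6251, -0.1395, 0.2282]
orientation: [-3.14, -0.001, 1.656]
wrist_force: [0.3, 0.1, -1.3]
gripper_width: 0.0442
grip_force: 42.3
white box [221, 0, 109, 78, 8132] centre [ 0.6312 -0.0152] [0.1024 0.0679] 4.8 z 0.0057
[ 0.62510953 -0.13947071  0.22824507]
clock 34.98 lin [0.1377, 0.0155, 0.1687] roll -0.12 rows 4 pos [ 0.6254 -0.1395  0.2287] ori [-1.7997e+02 -1.0000e-02  9.4880e+01]
```

View pics/w10.png

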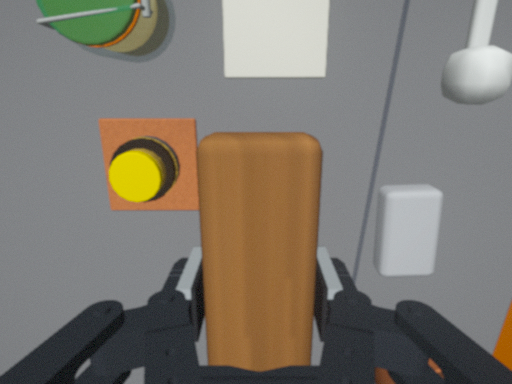

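Wrist view: the brush is held straight at (260,250), with the white tile's near part at (275,38) ahead. The yellow tin (138,175) sits on the black one. I use the yellow tin's known place to get the camera's bias at this yaw.

Run:
```python
from tl import *
z=np.load('pics/w10.npz'); P=cloud('wrist',z['d'],{'position':z['pos'],'orientation':z['ori']}); 
h=cv2.cvtColor(z['im'],cv2.COLOR_RGB2HSV).astype(int)
def rep(n,m):
    Q=P[m]; print(n,len(Q),np.round(cv2.minAreaRect(Q[:,:2].astype(np.float32))[:2],4).tolist(),np.median(Q[:,2]).round(4))
near=np.hypot(P[...,0]-.51,P[...,1]+.15)<.045
rep('small',near&(P[...,2]>.045)&(P[...,2]<.07)); rep('big',near&(P[...,2]>.028)&(P[...,2]<.07))
tile(z['im'],P,'terra')
```

```text
small 2155 [[0.511, -0.1487], [0.0475, 0.0466]] 0.0558
big 3347 [[0.5128, -0.145], [0.0555, 0.063]] 0.0551
terra box [99, 119, 100, 91, 4609] centre [ 0.5115 -0.149 ] [0.0986 0.0983] 4.8 z 0.0059
```

```bash
python3 -m jog '[{"linear":[0.06,0.007,0],"roll":-0.1},{"linear":[0.12,0.014,0],"roll":-0.1},{"linear":[0.137,0.015,0.05],"roll":-0.1},{"linear":[0.137,0.015,0.1],"roll":-0.1},{"linear":[0.137,0.015,0.15],"roll":-0.1},{"linear":[0.137,0.015,0.175],"roll":-0.1},{"linear":[0.137,0.015,0.183],"roll":-0.1},{"linear":[0.137,0.015,0.183],"roll":-0.1},{"linear":[0.137,0.015,0.183],"roll":-0.1},{"linear":[0.137,0.015,0.183],"roll":-0.1}]'
python3 go.py 0.6288 -0.002 0.0356 94.9
```

```text
clock: 36.22
position: [0.6302, -0.0013, 0.0479]
orientation: [3.138, 0.0, 1.659]
wrist_force: [-0.1, 0.2, -1.4]
gripper_width: 0.0443
grip_force: 42.3
clock 36.23 lin [-0.0006, -0.0015, 0.0123] roll 0.18 rows 1 pos [ 0.6302 -0.0013  0.0479] ori [1.7982e+02 3.0000e-02 9.5080e+01]
```

```bash
python3 -m jog '[{"linear":[-0.0005,-0.0007,0.003],"roll":0.1},{"linear":[-0.0005,-0.0007,0.006],"roll":0.1},{"linear":[-0.0005,-0.0007,0.009],"roll":0.1},{"linear":[-0.0005,-0.0007,0.0115],"roll":0.1},{"linear":[-0.0005,-0.0007,0.0115],"roll":0.1},{"linear":[-0.0005,-0.0007,0.0115],"roll":0.1}]'
python3 go.py 0.6288 -0.002 0.0356 94.9
```

```text
clock: 36.98
position: [0.628, -0.0017, 0.0356]
orientation: [-3.141, -0.0, 1.658]
wrist_force: [-2.5, 0.5, 6.1]
gripper_width: 0.0445
grip_force: 43.2
clock 36.98 lin [-0.0004, 0.0008, 0.0] roll 0.1 rows 1 pos [ 0.628  -0.0017  0.0356] ori [-1.7994e+02 -1.0000e-02  9.5000e+01]
```

Touching at 6 N and in place. I release, rise and move aside for a final check.

```bash
python3 -m jog '[{"linear":[0,0,0],"roll":0},{"linear":[0,0,0],"roll":0},{"linear":[0,0,0],"roll":0},{"linear":[0,0,-0.04],"roll":0},{"linear":[0,0,-0.1],"roll":0},{"linear":[0,0,-0.16],"roll":0},{"linear":[0,0,-0.2],"roll":0},{"linear":[0,0,-0.2],"roll":0}]' 0.85
python3 -m jog '[{"linear":[-0.06,0,-0.02],"roll":0},{"linear":[-0.12,0,-0.02],"roll":0},{"linear":[-0.18,0,-0.02],"roll":0},{"linear":[-0.24,0,-0.02],"roll":0},{"linear":[-0.3,-0.02,-0.02],"roll":0},{"linear":[-0.35,-0.07,-0.02],"roll":0},{"linear":[-0.37,-0.1,-0.02],"roll":0},{"linear":[-0.37,-0.1,-0.02],"roll":0}]'
sed -i "s/^seg('brush.*$//; s/^seg('ytin.*$/seg('brush',(242,178),.035,.1,40);seg('ytin',(291,216),.045,.1,30);seg('btin',(291,216),.018,.1,30)/" m.py
python3 m.py top5
```

```text
clock: 37.98
position: [0.6314, -0.0019, 0.2399]
orientation: [3.132, 0.002, 1.658]
wrist_force: [0.1, -0.2, 0.5]
gripper_width: 0.0726
grip_force: 0.0
clock: 38.98
position: [0.5573, -0.3811, 0.252]
orientation: [-3.138, -0.002, 1.653]
wrist_force: [-0.3, 0.4, -0.4]
gripper_width: 0.0722
grip_force: 0.0
table z -0.0005566950226640888
blue 193334 [ 0.5653 -0.004 ] [2.804 1.565] 89.5 mean [ 0.6658 -0.0121  0.012 ]
terra 193431 [ 0.5653 -0.004 ] [2.804 1.565] 89.5 mean [ 0.6631 -0.001   0.0131]
white 189778 [ 0.5745 -0.0078] [2.791 1.546] 89.5 mean [ 0.658  -0.001   0.0207]
jar 655 rect [ 0.4947 -0.0106] [0.08  0.079] 45.7 mean [ 0.4921 -0.0113  0.0953] zmax 0.1044
jartop 523 rect [ 0.4975 -0.0103] [0.076 0.067] 1.7 mean [ 0.4956 -0.0101  0.1013] zmax 0.1045
bottle 338 rect [0.4797 0.1161] [0.052 0.053] 1.7 mean [0.478  0.1124 0.0905] zmax 0.1114
cap 161 rect [0.4801 0.1178] [0.038 0.042] 6.0 mean [0.4789 0.1156 0.1036] zmax 0.112
brush 630 rect [ 0.6281 -0.003 ] [0.045 0.123] 4.9 mean [ 0.6261 -0.0029  0.0549] zmax 0.0587
ytin 214 rect [ 0.51  -0.151] [0.045 0.046] 44.7 mean [ 0.5097 -0.1511  0.0557] zmax 0.0589
btin 367 rect [ 0.5095 -0.15  ] [0.06 0.06] 89.2 mean [ 0.5076 -0.1488  0.0464] zmax 0.0583
```

View pics/top5.png

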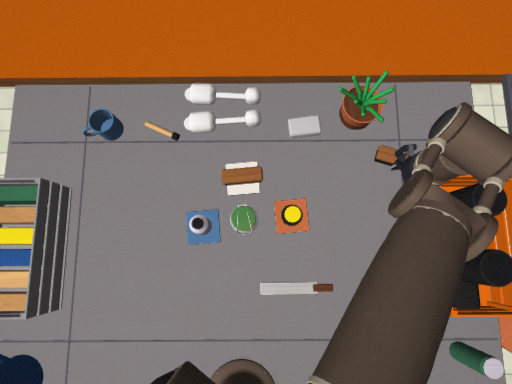

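Top view: the bottle stands on blue (200,225), the brush lies crosswise on white (242,176) and the yellow tin sits on the black one on terracotta (291,215). Each is within about 2 mm of centre. The jar has not moved, and the arm is clear of everything.

```bash
python3 -c "
from workcell import *
print(job_done())"
```

```text
the job is handed in; nothing more can be done
None
```

The kit is set out and the job handed in after about 39 s: the bottle is on the left tile, the two tins are stacked on the right tile, and the brush lies crosswise behind the jar, each within about 2 mm of centre by the top camera, with the jar where it was.

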